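# Shift the stirrer gearbox through its gate

## Robot

A 7-joint arm with a two-finger parallel gripper is mounted at the origin on a cart in front of the work surface, level with it; the furniture and walls round the work are solid. World frame = base frame: x ahead of the robot, y to its left, z up, the work surface at z = 0. Lengths are in m, angles in rad, forces in N, time in s.
With the tool pointing down it reaches from about 0.35 to 0.9 m from the base axis. Payload 19.9 kg.
Tool frame: the origin (TCP) lies midway between the tips of the shut fingers; the grasp point (between the pads) lies 19 mm behind it; z points along the fingers, y is the direction in which the jaws open and shut (so a half turn about z gives the same grasp; the last joint's range is limited). The gripper opens to 94 mm and grips with 3 to 60 N. Pads are 16 mm wide; open, the fingers measure 119 mm over their backs; the gripper's body (75 mm by 177 mm) begins 78 mm behind the grasp point.
Start: joints at [-1.216, 0.417, -0.01, 1.614, 0.005, 1.111, -0.053], TCP at [0.242, 0.576, 0.205] pointing down, gripper open.
Joint ranges: [-2.81, 2.81], [-0.39, 2.02], [-1.27, 1.25], [0.06, 2.57], [-1.19, 4.33], [0.19, 2], [-2.82, 2.82]. Speed limits (rad/s): [1.89, 1.89, 2.39, 2.39, 3.01, 3.01, 3.01].

## Interface

Orientations are given as a rotation vector (axis times angle).
In Python, from workcell import env gives the robot as it stands.
- The arm moves only by the tool drive_tool, never from a script. Its argument "commands" is text: rows parted by semicolons, each of 4 numbers parted by spaces: the shift along the tool's x, y, z in m, then the turn about the tool's z in rad. In form: tx ty tz turn; .... A call has 1 to 10 rows; each row shifts and turns the commanded pose from where the row before left it, along the tool's axes as they then stand; what a row does not reach is not made up. A row lasts 1/12 s, in which the tool goes at most 41.7 mm and 7.16 degrees, less where a joint would pass 70% of its speed; a pose out of reach is approached as far as the arm can. A call is refused whole if a number of a shift passes 0.0417 or a number of a turn 0.125, either way. A call with a gripper value outside its range is refused whole. "grip" is the finger opening in m, from 0 to 0.094, set as the call begins (left out, the last holds). The fingers move at their own pace and stop on an object; "newtons" is the grip in N (left out, the last holds). Time passes only in rows, so rows that do not move let the fingers close. It gives the time, the measured TCP pose, the force and the opening at its end, in the units of the state.
- env.get_state(): the state, without advancing time (a new reading comes with each control period).
- env.snapshot(name): name is "side" or "top"; returns the picture (420x560x3 uint8, red, green, blue); there is no depth.
- env.camera_info(name): a dict with "intrinsics" (3x3 intrinsics, pixels), "pose" (4x4, takes a point from camera to world coordinates). Camera axes: x right, y down, z forward; pixel columns grow to the right and rows downward; lengths in m; the calibration is good to about 2 mm. A picture is of the moment at which its call begins. camera_info takes no time and is no camera call.
- env.close_job(): hands the job in, once; it reports no verdict.
The state is a dict: "time_s": time; "joint_pos": joint angles; "joint_velocities": joint speeds; "effort": joint torques, N m; "tcp_pos": TCP position; "eef_rot": TCP orientation; "wrist_force": force on the tool from outside, world axes, zero at the start; "wrist_torque": the same for the moment, N m; "finger_gap": opening from 0.0 (shut) to 1.0 (fully open).
Only numpy, scipy, OpenCV 4.12 (cv2) and the standard library are available. Lean on these libraries where they do the work, as an engineer would, in place of code of your own. Each camera call takes 0.05 s, during which the arm holds its last target.

## Task

Change the speed of the small stirrer gearbox: push its black-knobbed lever along the slots of the steel gate and fully home into the end of the slot marked by the green disc, and leave it there. Push the lever with the fingers, never taking its knob between them, and do not put it into any of the other three colour-marked slots on the way. Leave the aluminium can, the red rubber bung and the beaker beside the gearbox where they stand.

Things in the scene. Friction and masses are not known exactly. Their poses are not given: they have to be found in the camera images.
- gearbox: Fixed grey gearbox, foot 136 x 144 mm, origin at the centre of its underside. On top, a flat steel gate plate 116 x 128 mm, 6 mm thick. A dark motor, 66 mm thick, lies on its +x side out to 129 mm from the origin, its top below the plate.
- gate_centre (a point): Centre of the gate on the plate's upper face, 106 mm above the worktop; its axes are gate x and y, z up. Three slots run along gate x at gate y = -30, 0, +30 mm, each 16 mm wide, 62 mm long, centred on x = 0. One cross channel, 16 mm wide, at x = 0 joins them: the only way from slot to slot. The steel between the slots has rounded ends there.
- knob (a point): Centre of the lever's black ball knob, 32 mm diameter, 178 mm above the worktop when upright; fully in an outer slot at about gate x = +-43, y = +-50 mm and 164 mm above the worktop. Starts anywhere along the middle slot. About 2 to 4 N at the knob moves it; it has friction but no spring and stays where left. Slot sides and ends stop it.
- stem (a point): Point on the axis of the lever's 10 mm round steel stem, about where it passes the gate plate: 95 mm from the lever's pivot, which is 94 mm below gate_centre (the knob's centre is 166 mm from the pivot).
- lane (a joint): Sideways lean of the lever (rad): 0 in the middle slot, positive toward gate +y. About +0.32 in the slot at gate y = +30 mm, -0.32 in that at -30 mm; there is 3 mm of play at the gate, about 0.03 rad, either way.
- leg (a joint): Lean of the lever along gate x (rad), positive toward gate +x. 0 in the cross channel, where it can go sideways while within about 0.03; about +-0.27 when fully home at a slot's end.
- tag_green: Green disc, 19 mm diameter, 3 mm thick, fixed flat on the gate plate: marks the wanted slot. The four discs lie at gate (x, y) = (+-43, +-30) mm, each just beyond the end of one half of an outer slot, and each marks that half. Which colour lies where changes. Origin: centre of its underside.
- tag_yellow: Yellow disc, like the green one; marks a slot not to be entered.
- tag_blue: Blue disc, like the green one; marks a slot not to be entered.
- tag_red: Red disc, like the green one; marks a slot not to be entered.
- can: Loose aluminium sample can with lid, 55 mm diameter, 41 mm high, standing on the gearbox's gate +y side; to be left alone. Origin: centre of its underside.
- bung: Loose red rubber bung, 31 mm diameter, 26 mm high, on the gearbox's gate -y side; to be left alone. Origin: centre of its underside.
- beaker: Loose glass beaker, 71 mm diameter, 90 mm high, on the gearbox's gate -y side, towards its motor; to be left alone. Origin: centre of its underside.

How it is judged:
At the end, for the whole second after the job is handed in: The lever rests fully home in the slot with the green disc: the stem's point at the gate is within 22 mm of the disc's centre, seen from above (18 mm when hard against the slot's end, 43 mm in the cross channel). The can, the bung and the beaker are within 25 mm of where they stood (horizontal distance between stem and tag_green below 0.022 m and velocity of joint leg between -0.05 and 0.05 rad/s and distance of each of can, bung, beaker from where it was at the start of the episode below 0.025 m); the robot touches nothing.
It fails at once if the lever was put into the slot of another colour (its stem within 30 mm of that disc's centre, about half-way in) (horizontal distance between stem and tag_yellow below 0.03 m or horizontal distance between stem and tag_blue below 0.03 m or horizontal distance between stem and tag_red below 0.03 m).
It fails at once if the knob was taken between the fingers (the grasp point within 20 mm of the knob's centre) (distance between the grasp point and knob below 0.02 m).
It fails at once if the can, the bung or the beaker was shifted by more than 30 mm, lifted or tipped (distance of any of can, bung, beaker from where it was at the start of the episode above 0.03 m or height (world z) of any of can, bung, beaker above 0.015 m or angle between any of can, bung, beaker's own z axis and vertical above 0.5 rad).
It also fails if it takes over 51 s, if anything falls off the work surface, if the arm or the gripper's body presses on something with over 40 N, if the wrist force passes 120 N, or if a joint passes its speed limit or range.

## Working session

There is one attempt and no reset: what is moved stays moved. The work goes in short steps, Python scripts to look and compute and a tool call to move; the robot and the scene stay as the last step left them, time stands still between calls to the robot, and variables do not carry over. Pictures are saved under pics/ and viewed, and the job is handed in when it is done.

Besides the shell and the picture viewer there is one more tool, called after "Emit:" by a JSON object that holds its "method" and its "body". drive_tool: Moves the arm, as the interface text tells. Its arguments: {"type":"object","properties":{"commands":{"type":"string"},"grip":{"type":"number"},"newtons":{"type":"number"}},"required":["commands"]}

```bash
mkdir -p pics; ls; python3 - <<'E'
from workcell import env
import cv2
for n in("side","top"):
    im=env.snapshot(n); cv2.imwrite(f"pics/{n}0.png",im[:,:,::-1])
    c=env.camera_info(n); print(n,c["intrinsics"],c["pose"])
s=env.get_state(); print({k:s[k] for k in("time_s","tcp_pos","eef_rot","finger_gap","wrist_force")})
E
```

```text
pics
side [[432.20232736   0.         281.5571623 ]
 [  0.         432.20232736 211.43185981]
 [  0.           0.           1.        ]] [[ 0.87101169 -0.18610152  0.45464806  0.16474714]
 [-0.49065336 -0.37561507  0.78623953 -0.55126648]
 [ 0.02445229 -0.90789842 -0.41847645  0.45883615]
 [ 0.          0.          0.          1.        ]]
top [[481.32267263   0.         284.47074032]
 [  0.         481.32267263 207.05368156]
 [  0.           0.           1.        ]] [[ 0.00772036 -0.99523681  0.0971807   0.45466989]
 [-0.99987704 -0.00635655  0.01433547  0.12164849]
 [-0.01364945 -0.09727942 -0.99516351  1.0230774 ]
 [ 0.          0.          0.          1.        ]]
{'time_s': 0.1, 'tcp_pos': array([0.24144537, 0.57614762, 0.20492017]), 'eef_rot': array([-6.19147644e-01, -3.07987031e+00,  1.59093026e-03]), 'finger_gap': 0.9982824516104695, 'wrist_force': array([0.26165373, 0.76457369, 0.16250234])}
```

View pics/side0.png

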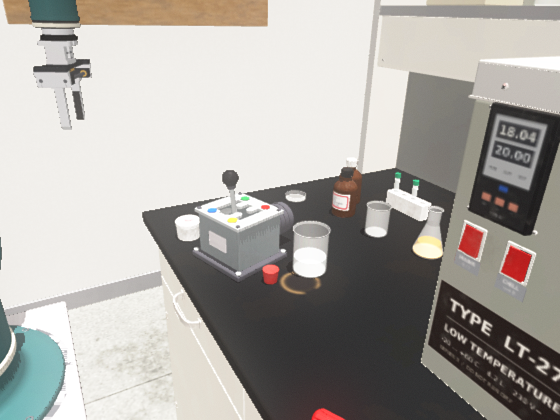

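View pics/top0.png

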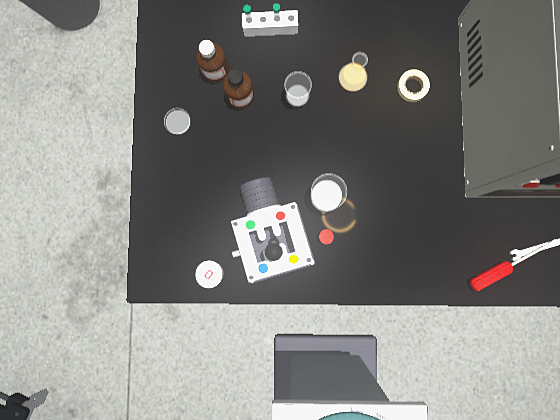

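```bash
cat > h.py <<'E'
import numpy as np,cv2
from workcell import env
def ray(n,u,v):
    c=env.camera_info(n);K=c["intrinsics"];T=c["pose"]
    d=T[:3,:3]@np.linalg.solve(K,[u,v,1.]);return T[:3,3],d
def onz(n,u,v,z):
    o,d=ray(n,u,v);return o+d*(z-o[2])/d[2]
def tri(a,b):
    (o1,d1),(o2,d2)=a,b
    s=np.linalg.lstsq(np.c_[d1,-d2],o2-o1,rcond=None)[0]
    p,q=o1+d1*s[0],o2+d2*s[1];return (p+q)/2,np.linalg.norm(p-q)
def blobs(im,lo,hi,x0,y0,x1,y1,amin=10):
    h=cv2.cvtColor(im,cv2.COLOR_RGB2HSV);m=cv2.inRange(h,np.array(lo),np.array(hi))
    k=np.zeros_like(m);k[y0:y1,x0:x1]=m[y0:y1,x0:x1]
    n,l,s,c=cv2.connectedComponentsWithStats(k)
    return [(c[i].round(1),s[i,4]) for i in range(1,n) if s[i,4]>=amin]
def proj(n,p):
    c=env.camera_info(n);T=np.linalg.inv(c["pose"]);q=c["intrinsics"]@(T[:3,:3]@p+T[:3,3]);return q[:2]/q[2]
E
python3 - <<'E'
from h import *
t=cv2.imread("pics/top0.png")[:,:,::-1].copy();s=cv2.imread("pics/side0.png")[:,:,::-1].copy()
R={"green":((45,120,80),(80,255,255)),"yellow":((20,120,100),(35,255,255)),"blue":((95,120,100),(125,255,255)),"red":((0,150,100),(8,255,255))}
P={}
for k,(lo,hi) in R.items():
    b=blobs(t,lo,hi,225,200,320,285);c=blobs(s,lo,hi,190,185,285,240,5)
    P[k]=onz("top",*b[0][0],.109);print(k,b,P[k],c,[onz("side",*x[0],.109)[:2] for x in c])
c=np.mean(list(P.values()),0);print("centre",c)
gx=(P["green"]+P["red"]-P["blue"]-P["yellow"])[:2];gy=(P["green"]+P["blue"]-P["red"]-P["yellow"])[:2]
a=np.arctan2(gx[1],gx[0]);print(np.degrees(a),np.degrees(np.arctan2(-gy[0],gy[1])),np.linalg.norm(gx)/4,np.linalg.norm(gy)/4)
kt=blobs(t,(0,0,0),(180,255,70),250,235,290,268,30);ks=blobs(s,(0,0,0),(180,255,75),215,162,245,192,30);print(kt,ks)
for z in(.164,.17,.178):print(onz("top",*kt[0][0],z),onz("side",*ks[0][0],z))
p,e=tri(ray("top",*max(kt,key=lambda x:x[1])[0]),ray("side",*max(ks,key=lambda x:x[1])[0]));print("knob",p,e)
Rm=np.array([[np.cos(a),np.sin(a)],[-np.sin(a),np.cos(a)]]);print("knob gate",Rm@(p-c)[:2])
for nm,u,v,z in(("can",209,274,.041),("bung",326,237,.026),("beaker",328,190,.045)):
    q=onz("top",u,v,z);print(nm,q,Rm@(q-c)[:2])
z=cv2.resize(t[170:300,180:370],None,fx=4,fy=4,interpolation=2);cv2.imwrite("pics/z1.png",z[:,:,::-1])
z=cv2.resize(s[150:290,160:340],None,fx=4,fy=4,interpolation=2);cv2.imwrite("pics/z2.png",z[:,:,::-1])
E
```

```text
green [(array([250.1, 224.3]), np.int32(61))] [0.51053016 0.19999148 0.109     ] [(array([244.7, 198. ]), np.int32(17))] [array([0.50906185, 0.1975019 ])]
yellow [(array([293.2, 258.5]), np.int32(63))] [0.4464403  0.11757916 0.109     ] [(array([232.1, 219.6]), np.int32(31))] [array([0.44518604, 0.1152289 ])]
blue [(array([262.8, 267.9]), np.int32(67))] [0.42836044 0.1748035  0.109     ] [(array([211.7, 210. ]), np.int32(23))] [array([0.42705478, 0.17171606])]
red [(array([279.9, 215.4]), np.int32(58))] [0.52789874 0.143402   0.109     ] [(array([265. , 206.8]), np.int32(18))] [array([0.52618948, 0.13960585])]
centre [0.47830741 0.15894403 0.109     ]
17.314786702434002 17.299713860619427 0.04284877449780635 0.02980161451699186
[] []Traceback (most recent call last):
  File "<stdin>", line 12, in <module>
IndexError: list index out of range
```

```bash
python3 - <<'E'
from h import *
t=cv2.imread("pics/top0.png")[:,:,::-1].copy();s=cv2.imread("pics/side0.png")[:,:,::-1].copy()
print(t[238:268:2,258:292:2].max(2));print(s[166:192:2,218:244:2].max(2))
z=cv2.resize(t[170:300,180:370],None,fx=4,fy=4,interpolation=2);cv2.imwrite("pics/z1.png",z[:,:,::-1])
z=cv2.resize(s[150:290,160:340],None,fx=4,fy=4,interpolation=2);cv2.imwrite("pics/z2.png",z[:,:,::-1])
E
```

```text
[[103 255 249 255 162 175 155  98  91 138 178 175 174 179 111 116 107]
 [106 136 237 157 171 156 103 102 109 104 113 172 172 176 107 116 109]
 [104 105 140 174 176 105 105 142 154 106  99 170 162 171 144 115 115]
 [175 179 172 172 178 100  93  94  92  95  92 255 255 218 177 111 114]
 [169 172 172 173 125  91 100  99 102  97  91 171 254 254 164 106 115]
 [169 171 169 165  85  99 100 101 100  99 100  86 255 250 185 142 113]
 [166 173 148 160  93  97 100 109 115 104  98  95 194 250 255 176 109]
 [170 179 106 160  96  98 101 108 117 103  99  95 143 251 255 155  85]
 [173 101 111 183  91  97 100 103 104 101  98  89 231 249 249 252 255]
 [169 104 109 181  80  97  97 100 100  99  94  77 255 247 248 255 248]
 [164 142 110 131 175  82  94  95  95  91  77 255 249 247 248 255 247]
 [165 166  91 171 172 187 143  74  91 217 255 250 247 247 248 255 248]
 [212 253 255 255 252 255 252 255 253 250 248 247 247 247 247 255 248]
 [255 246 248 247 255 250 248 247 247 247 247 247 247 247 247 248 252]
 [255 248 247 247 247 255 247 247 247 247 247 247 247 247 247 247 247]]
[[242 242 242 241 242 241 242 241 241 241 242 242 241]
 [241 241 241 241 244 245 243 244 243 242 242 241 241]
 [242 242 243 246 144 124 124 120 238 244 242 242 241]
 [241 243 244 118  98 106 120 100  96 136 244 241 242]
 [242 243 149  93  98  99 107 102  97  94 243 242 242]
 [242 244 131  93  98 101 104  97  95  92 132 243 242]
 [242 244 131  94  93  95  98  94  94  90 113 243 242]
 [242 244 132  90  93  93  94  92  92  84 242 243 242]
 [241 242 244  88  90  90  90  91  90 116 246 242 242]
 [242 241 245 246  93  90  91  89  86 243 242 242 242]
 [242 241 242 244 162  99 102 109 109 243 242 242 242]
 [242 241 242 242 244 113 113 118 157 244 243 241 241]
 [242 241 241 242 243 244 191 193 239 242 243 243 242]]
```

```bash
sleep 1
```

```text
(no output)
```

View pics/z1.png

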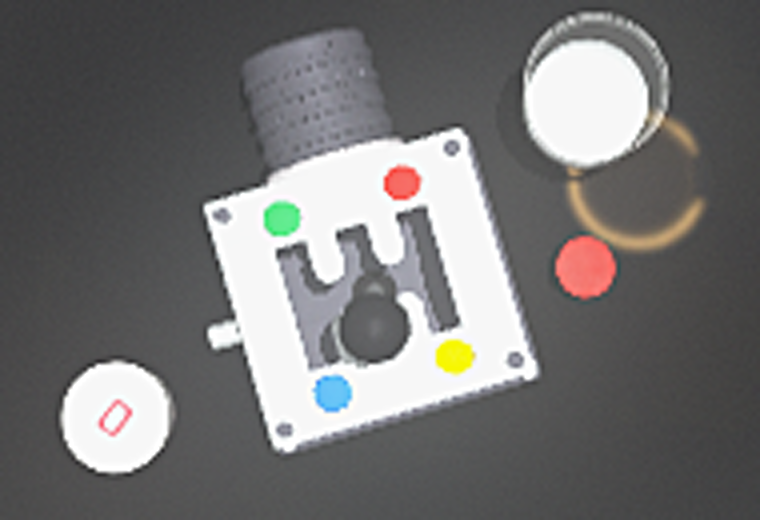

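View pics/z2.png

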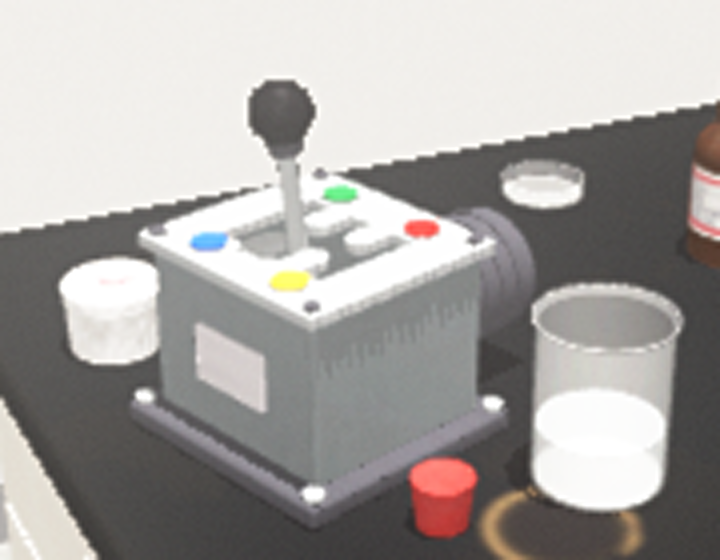

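```bash
python3 - <<'E'
from h import *
a=np.radians(17.3);Rm=np.array([[np.cos(a),np.sin(a)],[-np.sin(a),np.cos(a)]])
c=np.array([.4783,.1589])
p,e=tri(ray("top",273.5,250.7),ray("side",230.2,177.7));print("knob",p,e,Rm@(p[:2]-c))
for nm,u,v,z in(("can",209,274,.041),("bung",326,237,.026),("beaker",327,195,.045)):
    q=onz("top",u,v,z);print(nm,q,Rm@(q[:2]-c))
s=env.get_state();from scipy.spatial.transform import Rotation as R
print(R.from_rotvec(s["eef_rot"]).as_matrix())
E
```

```text
knob [0.4598882  0.15268467 0.17637998] 0.001045582510102339 [-0.01942715 -0.00045895]
can [0.41324671 0.2877397  0.041     ] [-0.02379664  0.14235631]
bung [0.49040581 0.04970115 0.026     ] [-0.02091484 -0.10785874]
beaker [0.57549752 0.04897303 0.045     ] [ 0.06011086 -0.13385806]
[[-9.22313128e-01  3.86443273e-01 -3.02123780e-04]
 [ 3.86443379e-01  9.22312620e-01 -9.72378760e-04]
 [-9.71166548e-05 -1.01359143e-03 -9.99999482e-01]]
```

Emit:
{"method": "drive_tool", "body": {"commands": "0 0 0 -0.1; 0 0 0 -0.1; 0 0 0 -0.1; 0 0 0 -0.1; 0 0 0 -0.1; 0 0 0 -0.1; 0 0 0 -0.098; 0 0 0 0", "grip": 0, "newtons": 20}}

```text
time_s: 0.77
tcp_pos: [0.2416, 0.5762, 0.2051]
eef_rot: [0.479, -3.104, 0.001]
wrist_force: [-0.0, -0.0, 0.4]
finger_gap: 0.469
```

```bash
cat >> h.py <<'E'
from scipy.spatial.transform import Rotation as Rot
A=np.radians(17.3);RM=np.array([[np.cos(A),np.sin(A)],[-np.sin(A),np.cos(A)]]);C=np.array([.4783,.1589])
def st():
    s=env.get_state();M=Rot.from_rotvec(s["eef_rot"]).as_matrix();p=s["tcp_pos"]
    print("t",round(s["time_s"],2),"tcp gate mm",(1e3*(RM@(p[:2]-C))).round(1),"z",round(1e3*p[2],1),"toolx in gate deg",round(np.degrees(np.arctan2(*(RM@M[:2,0])[::-1])),1),"F",s["wrist_force"].round(1),"gap",round(s["finger_gap"],2))
E
python3 -c "
from h import *
st()"
```

```text
t 0.77 tcp gate mm [-102.   468.8] z 205.1 toolx in gate deg -179.8 F [-0.  -0.   0.4] gap 0.47
```

Emit:
{"method": "drive_tool", "body": {"commands": "0 -0.035 0 0; 0 -0.035 0 0; 0 -0.035 0 0; 0 -0.035 0 0; 0 -0.035 0 0; 0 -0.035 0 0; 0 -0.035 0 0; 0 -0.035 0 0; 0 -0.035 0 0; 0 -0.035 0 0"}}

```text
time_s: 1.6
tcp_pos: [0.3454, 0.2405, 0.2055]
eef_rot: [0.465, -3.107, -0.001]
wrist_force: [1.3, 0.0, 0.1]
finger_gap: 0.005
```

Emit:
{"method": "drive_tool", "body": {"commands": "0 -0.03 0 0; 0 -0.03 0 0; 0 -0.03 0 0; 0 -0.029 0 0; 0 0 0.02 0; -0.01 0 0.02 0; -0.008 0 0.015 0; 0 0 0 0; 0 0 0 0"}}

```text
time_s: 2.35
tcp_pos: [0.3974, 0.1337, 0.1503]
eef_rot: [0.467, -3.105, 0.001]
wrist_force: [-0.5, 0.6, 0.2]
finger_gap: 0.007
```

```bash
python3 -c "
from h import *
st()
for n in('top','side'):
    im=env.snapshot(n);cv2.imwrite(f'pics/{n}1.png',im[:,:,::-1])
    a=im[170:300,180:370] if n=='top' else im[120:260,140:320]
    cv2.imwrite(f'pics/{n}1z.png',cv2.resize(a,None,fx=4,fy=4,interpolation=2)[:,:,::-1])
"
```

```text
t 2.35 tcp gate mm [-84.7  -0. ] z 150.3 toolx in gate deg 179.8 F [-0.5  0.6  0.2] gap 0.01
```

View pics/side1z.png

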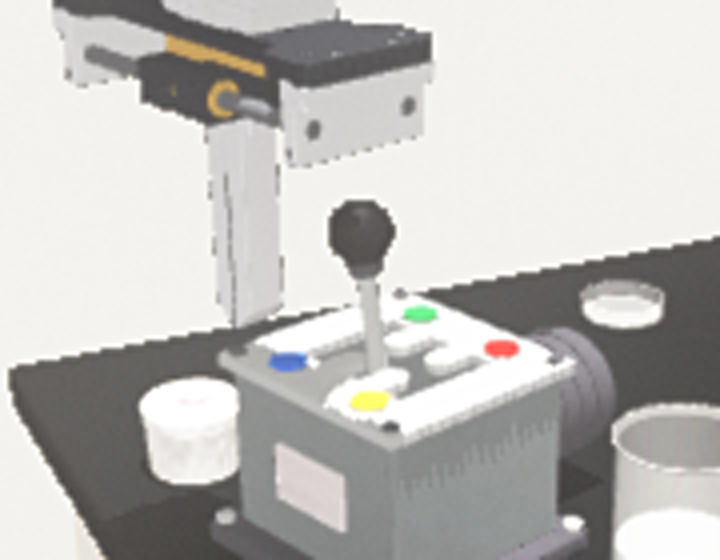

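View pics/top1z.png

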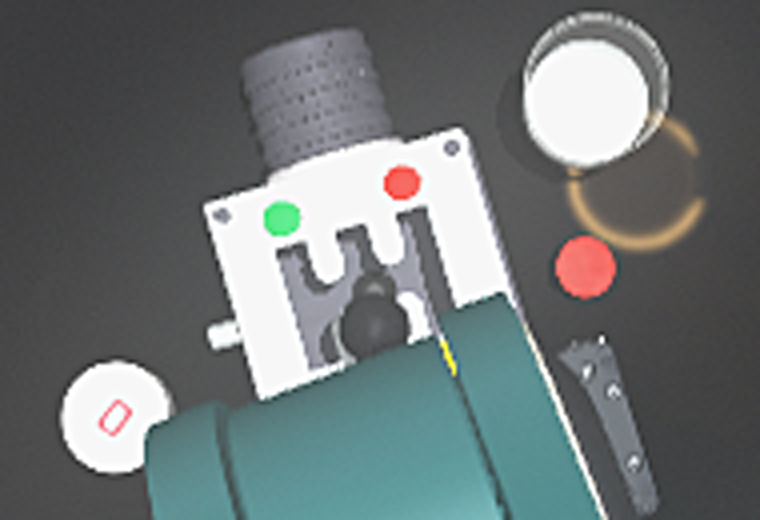

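Emit:
{"method": "drive_tool", "body": {"commands": "-0.012 0 0 0; -0.012 0 0 0; -0.01 0 0 0; -0.006 0 0 0; -0.004 0 0 0; -0.004 0 0 0; -0.004 0 0 0; -0.003 0 0 0; -0.002 0 0 0; 0 0 0 0"}}

```text
time_s: 3.28
tcp_pos: [0.4525, 0.1508, 0.1504]
eef_rot: [0.471, -3.106, 0.0]
wrist_force: [-1.4, 0.1, 1.9]
finger_gap: 0.001
```

```bash
cat >> h.py <<'E'
def look(tag):
    st();P={}
    for n in('top','side'):
        im=env.snapshot(n)
        a=im[170:300,180:370] if n=='top' else im[120:260,140:320]
        cv2.imwrite(f'pics/{n}{tag}z.png',cv2.resize(a,None,fx=4,fy=4,interpolation=2)[:,:,::-1])
E
python3 -c "
from h import *
look('2')"
```

```text
t 3.28 tcp gate mm [-27.  -0.] z 150.4 toolx in gate deg 180.0 F [-1.4  0.1  1.9] gap 0.0
```

View pics/side2z.png

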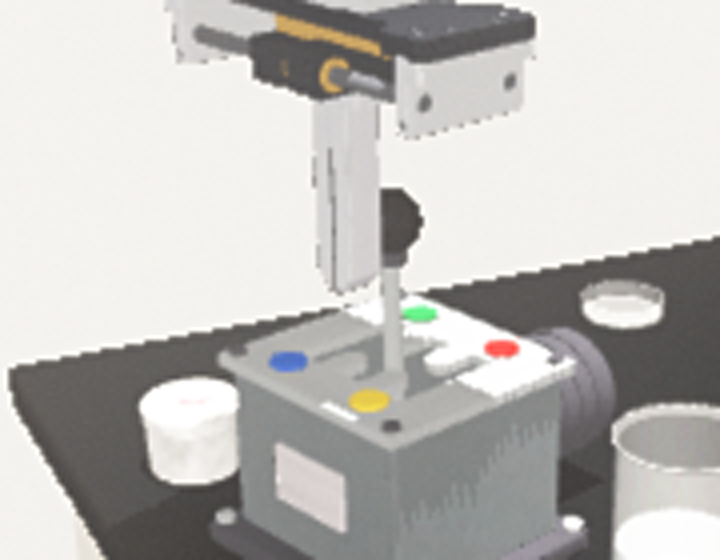

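View pics/top2z.png

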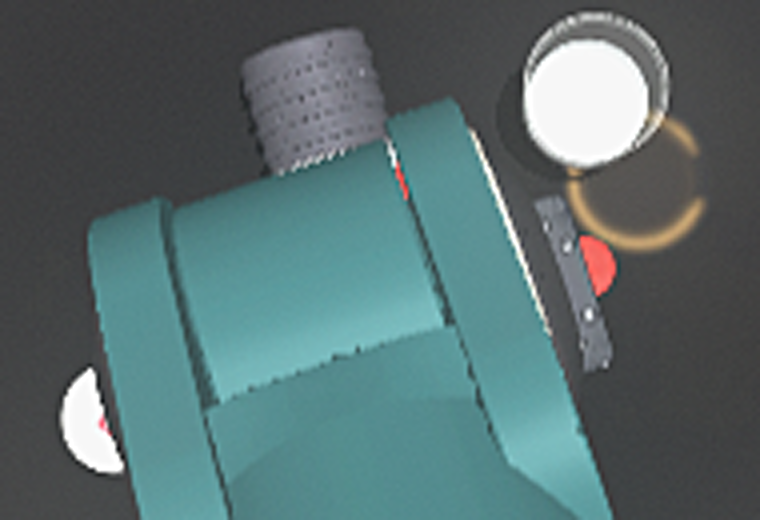

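```bash
python3 -c "
from h import *
for x in(-19.4,-6,-3,0,3,6):
    th=np.arcsin(x/166);w=RM.T@np.array([x*1e-3,0])+C
    k=proj('side',np.array([*w,.012+.166*np.cos(th)]))
    print(x,k.round(1),((k-[140,120])*4).round(0))
"
```

```text
-19.4 [230.3 177.4] [361. 230.]
-6 [235.8 175.2] [383. 221.]
-3 [237.  174.8] [388. 219.]
0 [238.1 174.4] [393. 218.]
3 [239.3 174. ] [397. 216.]
6 [240.5 173.7] [402. 215.]
```

Emit:
{"method": "drive_tool", "body": {"commands": "-0.001 0 0 0; -0.001 0 0 0; -0.001 0 0 0; 0 0 0 0; 0 0 0 0; 0.01 0 0 0; 0.015 0 0 0; 0.015 0 0 0; 0.01 0 0 0; 0 0 0 0"}}

```text
time_s: 4.22
tcp_pos: [0.4057, 0.1363, 0.1505]
eef_rot: [0.471, -3.106, -0.0]
wrist_force: [1.3, 0.8, 0.1]
finger_gap: 0.007
```

```bash
python3 -c "
from h import *
look('3')"
```

```text
t 4.22 tcp gate mm [-76.   0.] z 150.5 toolx in gate deg 180.0 F [1.3 0.8 0.1] gap 0.01
```

View pics/side3z.png

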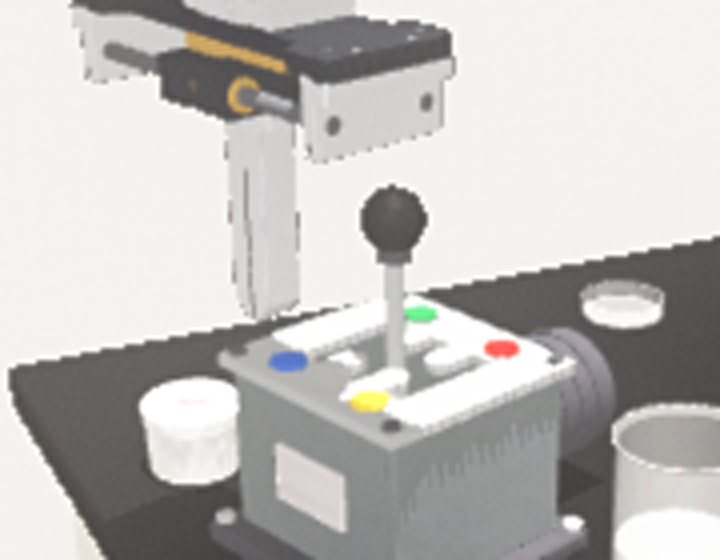

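View pics/top3z.png

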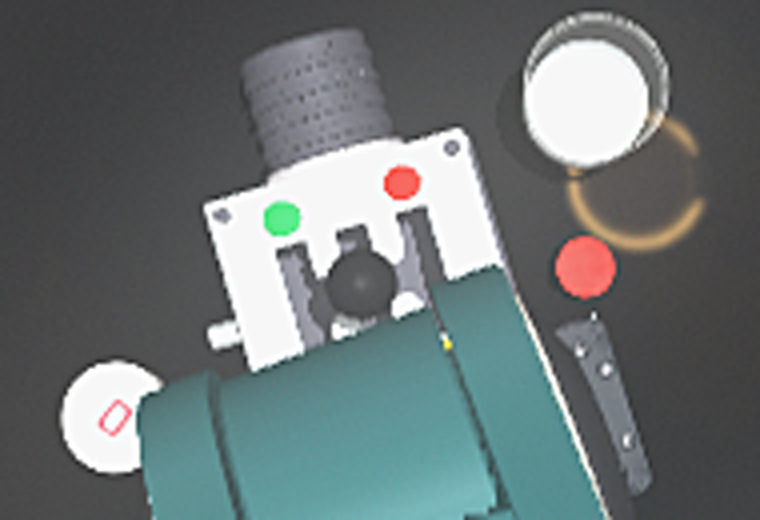

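```bash
python3 -c "
from h import *
p,e=tri(ray('top',180+361/4,170+283.5/4),ray('side',140+393/4,120+218/4));print(p,e,RM@(p[:2]-C))
q=onz('top',180+361/4,170+283.5/4,.178);print(RM@(q[:2]-C))
"
```

```text
[0.47778852 0.158145   0.17811311] 0.00070790606066696 [-0.00071286 -0.00056874]
[-0.00097577 -0.00033291]
```

Emit:
{"method": "drive_tool", "body": {"commands": "0 -0.025 0 0; 0 -0.025 0 0; -0.02 0 0 0; -0.02 0 0 0; -0.02 0 0 0; -0.016 0 0 0; 0 0 0 0; 0 0 0 0"}}

```text
time_s: 4.98
tcp_pos: [0.4954, 0.1117, 0.15]
eef_rot: [0.471, -3.106, 0.001]
wrist_force: [-0.5, -0.0, -0.3]
finger_gap: 0.004
```

```bash
python3 -c "
from h import *
look('4')"
```

```text
t 4.98 tcp gate mm [  2.3 -50.1] z 150.0 toolx in gate deg 180.0 F [-0.5 -0.  -0.3] gap 0.0
```

View pics/side4z.png

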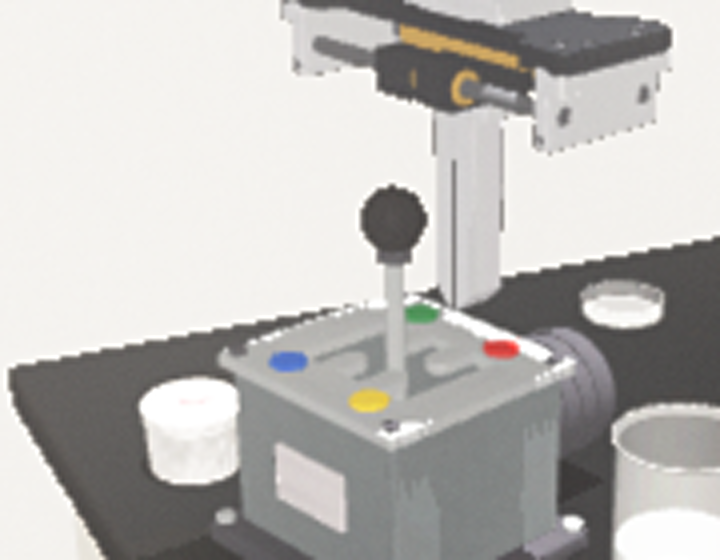

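Emit:
{"method": "drive_tool", "body": {"commands": "0.002 0.01 0 0; 0 0.007 0 0; 0 0.005 0 0; 0 0.005 0 0; 0 0.005 0 0; 0 0.005 0 0; 0 0.005 0 0; 0 0.005 0 0; 0 0.005 0 0; 0 0 0 0"}}

```text
time_s: 5.92
tcp_pos: [0.477, 0.1617, 0.1503]
eef_rot: [0.473, -3.105, -0.0]
wrist_force: [0.2, -1.4, 0.1]
finger_gap: 0.007
```

```bash
python3 -c "
from h import *
look('5')"
```

```text
t 5.92 tcp gate mm [-0.4  3. ] z 150.3 toolx in gate deg -180.0 F [ 0.2 -1.4  0.1] gap 0.01
```

View pics/side5z.png

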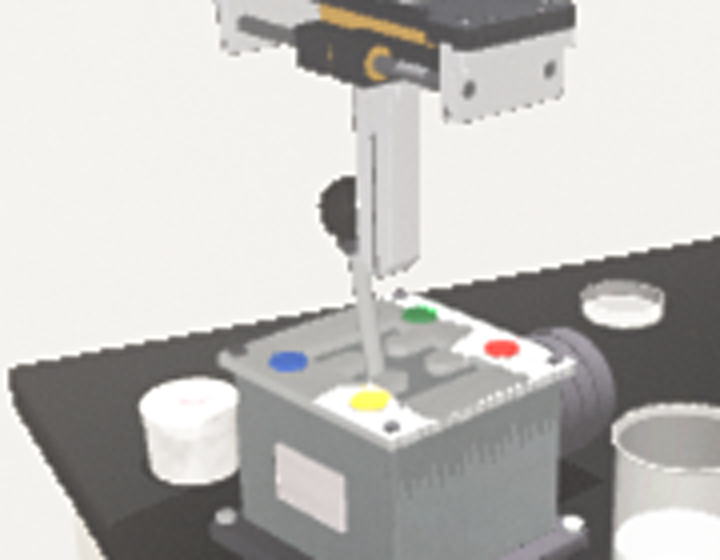

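Emit:
{"method": "drive_tool", "body": {"commands": "0 0.004 0 0; 0 0.004 0 0; 0 0.004 0 0; 0 0.003 0 0; 0 0.002 0 0; 0 0 0 0"}}

```text
time_s: 6.52
tcp_pos: [0.4723, 0.1774, 0.1505]
eef_rot: [0.472, -3.106, 0.0]
wrist_force: [-0.0, -1.6, -0.9]
finger_gap: 0.006
```

```bash
python3 -c "
from h import *
st()"
```

```text
t 6.52 tcp gate mm [-0.2 19.5] z 150.5 toolx in gate deg 180.0 F [-0.  -1.6 -0.9] gap 0.01
```

Emit:
{"method": "drive_tool", "body": {"commands": "0 0.001 0 0; 0 0.001 0 0; 0 0.001 0 0; 0 0 0 0; 0 0 0 0"}}

```text
time_s: 6.93
tcp_pos: [0.4715, 0.1798, 0.1505]
eef_rot: [0.471, -3.106, 0.0]
wrist_force: [0.6, -2.6, -0.9]
finger_gap: 0.006
```

Emit:
{"method": "drive_tool", "body": {"commands": "0 -0.01 0 0; 0 -0.02 0 0; 0 -0.02 0 0; 0 -0.02 0 0; 0 0 0 0; 0 0 0 0"}}

```text
time_s: 7.43
tcp_pos: [0.4927, 0.1118, 0.1506]
eef_rot: [-0.468, 3.106, -0.0]
wrist_force: [0.5, 0.5, -0.3]
finger_gap: 0.007
```

```bash
python3 -c "
from h import *
look('6')"
```

```text
t 7.43 tcp gate mm [ -0.3 -49.3] z 150.6 toolx in gate deg 179.8 F [ 0.5  0.5 -0.3] gap 0.01
```

View pics/side6z.png

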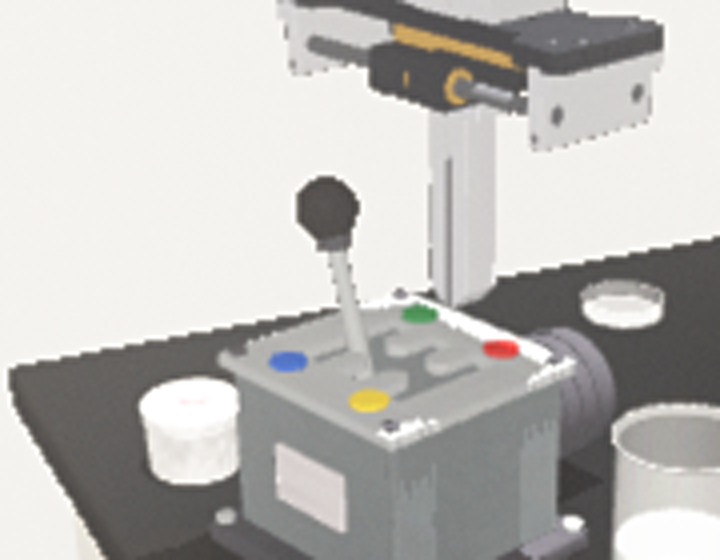

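View pics/top6z.png

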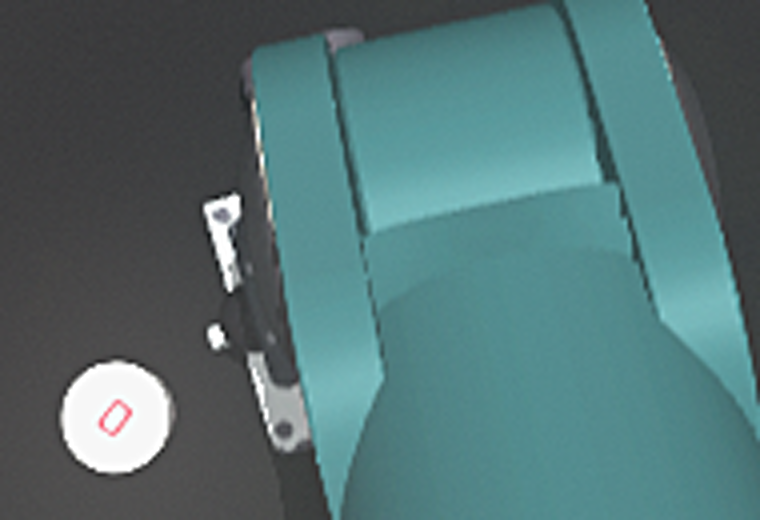

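```bash
python3 -c "
from h import *
for y in(45,48,50,52,54):
  for x in (-3,0,3):
    z=.012+np.sqrt(.166**2-(x*1e-3)**2-(y*1e-3)**2);w=RM.T@np.array([x*1e-3,y*1e-3])+C
    print(x,y,((proj('side',np.array([*w,z]))-[140,120])*4).round(0))
"
```

```text
-3 45 [327. 208.]
0 45 [332. 207.]
3 45 [337. 205.]
-3 48 [323. 208.]
0 48 [328. 207.]
3 48 [333. 205.]
-3 50 [321. 208.]
0 50 [325. 207.]
3 50 [330. 206.]
-3 52 [318. 209.]
0 52 [323. 207.]
3 52 [328. 206.]
-3 54 [316. 209.]
0 54 [320. 207.]
3 54 [325. 206.]
```

Emit:
{"method": "drive_tool", "body": {"commands": "0.025 0 0 0; 0.025 0 0 0; 0.02 0 0 0; 0 0.025 0 0; 0 0.025 0 0; 0 0.025 0 0; 0 0.024 0 0; 0 0 0 0; 0 0 0 0"}}

```text
time_s: 8.28
tcp_pos: [0.3955, 0.188, 0.1505]
eef_rot: [0.477, -3.105, -0.0]
wrist_force: [0.7, -1.6, 0.6]
finger_gap: 0.003
```

```bash
python3 -c "
from h import *
look('7')"
```

```text
t 8.28 tcp gate mm [-70.3  52.4] z 150.5 toolx in gate deg -179.8 F [ 0.7 -1.6  0.6] gap 0.0
```

View pics/side7z.png

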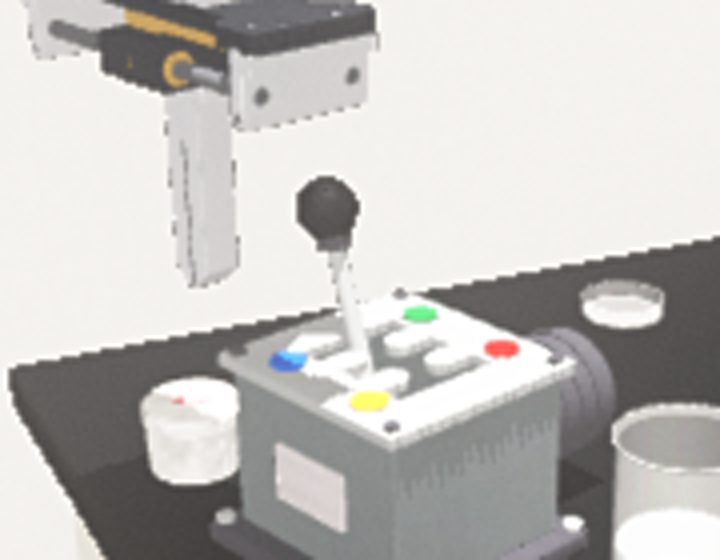

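View pics/top7z.png

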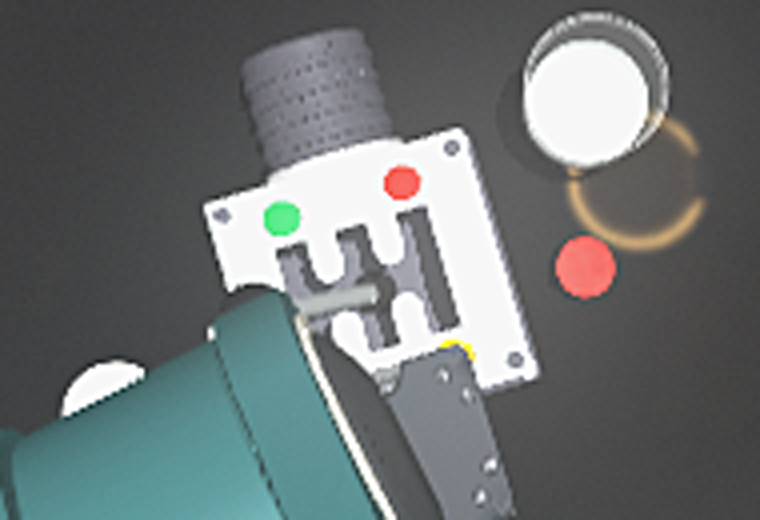

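Emit:
{"method": "drive_tool", "body": {"commands": "-0.018 0 0 0; -0.016 0 0 0; -0.008 0 0 0; -0.004 0 0 0; -0.005 0 0 0; -0.005 0 0 0; -0.005 0 0 0; -0.005 0 0 0; -0.005 0 0 0; 0 0 0 0"}}

```text
time_s: 9.22
tcp_pos: [0.4645, 0.2078, 0.1503]
eef_rot: [0.471, -3.106, 0.0]
wrist_force: [-2.4, -0.3, 0.5]
finger_gap: 0.001
```

```bash
python3 -c "
from h import *
look('8')"
```

```text
t 9.22 tcp gate mm [ 1.4 50.8] z 150.3 toolx in gate deg 179.9 F [-2.4 -0.3  0.5] gap 0.0
```

View pics/side8z.png

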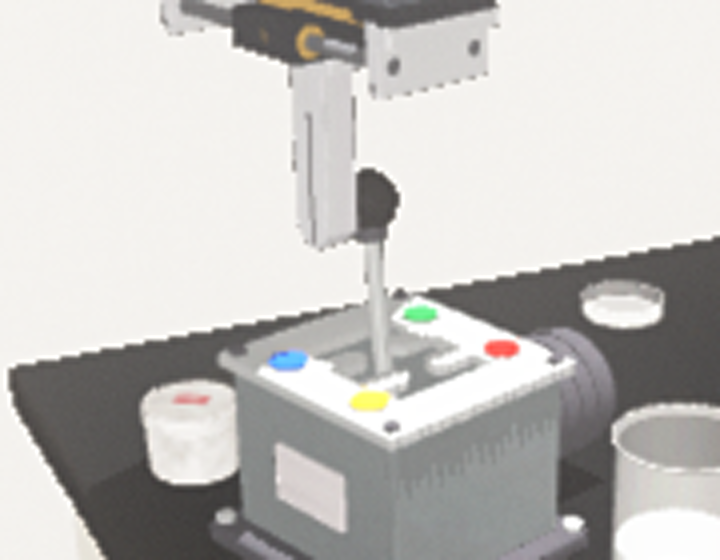

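Moving down the green slot (knob ≈ gate x +25). Continue to the end.

Emit:
{"method": "drive_tool", "body": {"commands": "-0.004 0 0 0; -0.004 0 0 0; -0.003 0 0 0; -0.003 0 0 0; -0.002 0 0 0; -0.001 0 0 0; 0 0 0 0"}}

```text
time_s: 9.9
tcp_pos: [0.4801, 0.2128, 0.1503]
eef_rot: [0.471, -3.106, 0.0]
wrist_force: [-2.3, -1.3, -1.4]
finger_gap: 0.001
```

Emit:
{"method": "drive_tool", "body": {"commands": "-0.001 0 0 0; -0.001 0 0 0; 0 0 0 0; 0 0 0 0"}}

```text
time_s: 10.23
tcp_pos: [0.4812, 0.2132, 0.1502]
eef_rot: [0.471, -3.104, 0.001]
wrist_force: [-6.4, -3.3, -1.1]
finger_gap: 0.004
```

```bash
python3 -c "
from h import *
st()"
```

```text
t 10.23 tcp gate mm [18.9 50.9] z 150.2 toolx in gate deg 180.0 F [-6.4 -3.3 -1.1] gap 0.0
```

Emit:
{"method": "drive_tool", "body": {"commands": "-0.001 0 0 0; -0.001 0 0 0; 0 0 0 0; 0 0 0 0"}}

```text
time_s: 10.57
tcp_pos: [0.482, 0.2135, 0.1499]
eef_rot: [0.471, -3.102, 0.001]
wrist_force: [-13.1, -3.7, 3.3]
finger_gap: 0.004
```

Emit:
{"method": "drive_tool", "body": {"commands": "0.01 0 0 0; 0.02 0 0 0; 0.025 0 0 0; 0.025 0 0 0; 0.025 0 0 0; 0.02 0 -0.02 0; 0.01 0 -0.02 0; 0 0 0 0; 0 0 0 0"}}

```text
time_s: 11.32
tcp_pos: [0.3556, 0.1745, 0.1917]
eef_rot: [-0.471, 3.102, 0.003]
wrist_force: [-0.5, 0.8, -0.6]
finger_gap: 0.004
```

```bash
python3 -c "
from h import *
look('9')"
```

```text
t 11.32 tcp gate mm [-112.5   51.4] z 191.7 toolx in gate deg 180.0 F [-0.5  0.8 -0.6] gap 0.0
```

View pics/side9z.png

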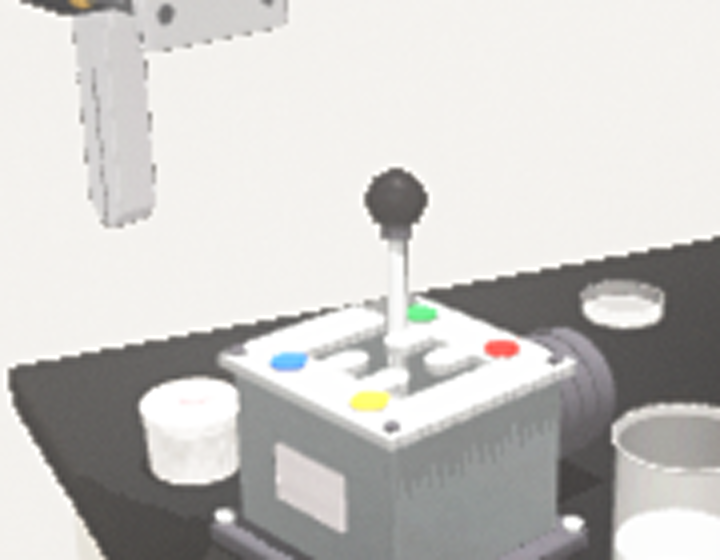

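View pics/top9z.png

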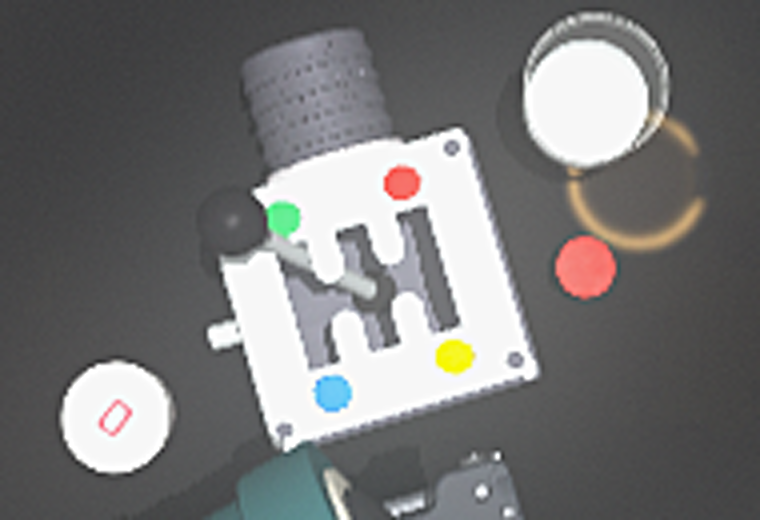

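```bash
python3 -c "
from h import *
p,e=tri(ray('top',180+232/4,170+222/4),ray('side',140+396/4,120+199/4));g=np.array([*(RM@(p[:2]-C)),p[2]-.012])
print(g,e); s=g/np.linalg.norm(g)*.095;print('stem',s,'dist to disc',np.hypot(s[0]-.043,s[1]-.03))
"
```

```text
[0.04292792 0.04706265 0.1529796 ] 0.0010429465426789592
stem [0.02460989 0.02698026 0.08770074] dist to disc 0.01863639229655715
```

```bash
python3 -c "
from h import *
st();print(env.close_job())"
```

```text
t 11.42 tcp gate mm [-112.8   51.1] z 190.3 toolx in gate deg 180.0 F [-0.5  0.4 -0.4] gap 0.0
the job is handed in; nothing more can be done
None
```

The lever is fully home in the green-marked slot, and I handed the job in at 11.4 s; the hand-in gives no verdict.

**What I did:** I pushed the knob with shut fingers in three strokes. It went along the middle slot to the cross channel, across to the gate +y side, then along +x to the slot's end. The force rose to about 14 N against the end stop. The knob was never taken between the fingers, and the lever was never put into any of the other three slots.

**Last checks:**
- **Lever:** the two cameras put the knob at gate (+42.9, +47.1) mm, against an expected (+43, +50). That places the stem about 18.6 mm from the green disc, under the 22 mm limit.
- **Loose items:** the can and the bung showed at the same picture positions as at the start, and the beaker looked unmoved by eye.
- **Robot:** the fingers were well clear of everything, with about 0.8 N on the wrist, which is noise.

No check failed. The knob's gate y read about 3 mm less than the expected value, which is within the slot's play and the camera calibration error.

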